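# Set the steam valve at the bake-off bench

### The arm

A 6-joint arm with a two-finger parallel gripper is mounted at the origin on the work surface. World frame = base frame: x ahead of the robot, y to its left, z up, the work surface at z = 0. Lengths are in m, angles in rad, forces in N, time in s.
With the tool pointing down it reaches from about 0.325 to 0.775 m from the base axis. Payload 5.5 kg.
Tool frame: the origin (TCP) lies between the finger pads; the fingertips stand 8 mm ahead of it and the grasp point (between the pads) lies 11 mm behind it (tcp_to_tips is the distance from the TCP to the fingertips, in m); z points along the fingers, y is the line along which they close (so a half turn about z gives the same grasp; the last joint's range is limited). The gripper opens to 88 mm and grips with 3 to 60 N. Pads are 20 mm wide; open, the fingers measure 115 mm over their backs; the gripper's body (75 mm by 178 mm) begins 61 mm behind the grasp point.
Start: joints at [-1.345, 0.091, 1.231, -0, 1.82, -0.057], TCP at [0.167, -0.576, 0.231] pointing down, gripper open.
Joint ranges: [-2.87, 2.87], [-0.86, 2.18], [0.17, 2.46], [-1.51, 4.65], [0.06, 2.69], [-2.65, 2.65]. Speed limits (rad/s): [2.57, 2.57, 3.01, 3.14, 3.14, 3.14].

### API

Orientations are given as a unit quaternion [w, x, y, z].
In Python, from bench import * gives the robot as it stands. Calls block until the motion is done:
- move_to(position, orientation): joint-space move of the TCP to a pose.
- move_l(position, speed=0.15, orientation=None): straight line of the TCP; orientation=None keeps the orientation; speed is the mean speed in m/s.
- movej(angles): joint-space move.
- gripper_open() and close(): open the fingers fully, or close them until they stop; the grip force is fixed at half the most.
- hold(seconds).
- inverse_kinematics(position, orientation): joint angles nearest the present ones, or None.
- state(): the state.
- get_image(name): name is "side" or "top" or "wrist"; returns a dict with "frame" (420x560x3 uint8, blue, green, red), "depth" (420x560 float32, m along the optical axis (not along the pixel's ray), 0 where there is no reading), "camera_matrix" (3x3 intrinsics, pixels), "view" (4x4, takes a point from world to camera coordinates). Camera axes: x right, y up, looking along -z (the intrinsics and any distortion apply to the point x, -y, -z); pixel columns grow to the right and rows downward; lengths in m; the calibration is good to about 2 mm. The wrist camera is an equidistant fisheye: a pixel r from the principal point sees the ray r / f radians off the axis. A picture is of the moment at which its call begins.
A pose or a line that the arm cannot do raises IKError and nothing moves.
- job_done(): hands the job in; it is judged then, once.
The state is a dict: "time": time; "joint_pos": joint angles; "dq": joint speeds; "joint_torque": joint torques, N m; "ee_pos": TCP position; "ee_rot": TCP orientation; "ft_force": force on the tool from outside, world axes, zero at the start; "moment": the same for the moment, N m; "finger_gap": finger opening in m; "finger_force": force on a finger pad.
Only numpy, scipy, OpenCV 4.12 (cv2) and the standard library are available. Lean on these libraries where they do the work, as an engineer would, in place of code of your own. Each camera call takes 0.05 s, during which the arm holds its last target. There are 200 camera calls.

### The job

Set the steam for the next batch of rolls: turn the red-handled steam valve clockwise until it is fully shut against its stop, then open it counterclockwise until the black needle stands over the yellow mark on its dial. The handle is worn and loose on its stem, so go by the needle, not the handle. Leave the blue-handled water valve as it is set and do not disturb the things on the bench.

Things in the scene. Friction and masses are not known exactly. Their poses are not given: they have to be found in the camera images.
- steam_valve: Steam valve: bench valve with upright stem: steel flange, brass body, dark round plate (140 mm across, top at 96 mm), copper leg running 85 mm along its +x. Fixed to the bench; origin on the stem axis at bench level, z up. A small red stop post stands on the plate's rim at its +x: the needle rests against it when the valve is shut.
- steam_stem (a joint): Opening of the steam valve (rad), that is, the angle of its black needle from the shut stop: 0 shut against the stop, growing counterclockwise seen from above, up to 4.3. It turns stiffly (about 0.25 N m) and stays where it is left.
- steam_grip (a point): Grip point of the red T-handle, on the stem axis, 158.5 mm above the bench. The handle is an upright flat bar 72 mm long (this point's x axis), 14 mm thick (y), from 138.5 to 170.5 mm above the bench. It has about 0.1 rad of free play either way about the needle's direction; the needle follows once that is taken up. Plate and needle lie 35 mm below the bar.
- steam_needle (a point): Point on the centreline of the steam valve's black needle (5 mm wide, reaching 62 mm from the axis), 50 mm from the stem axis, 101 mm above the bench; its x axis points outward along the needle.
- steam_dial: White round dial, 112 mm across, fixed on the steam valve's plate, origin on the stem axis 96 mm above the bench. Its yellow mark, 10 mm wide and 20 mm long, lies along the dial's +x axis between 36 and 56 mm from the axis. The mark is set anew each time, 2.6 to 3.5 rad open from shut.
- water_valve: Water valve, to be left alone: the same build and size as the steam valve, with a blue T-handle (top 170.5 mm above the bench) and a dial of its own. Fixed to the bench; origin on its stem axis at bench level; its copper leg runs 85 mm along its +x.
- water_needle (a point): Point on the black needle of the water valve, 50 mm from its axis, 101 mm above the bench. It must stay as it is.
- shaker: Jar with a steel cap, 52 mm across, 100 mm tall, loose; origin under its centre.
- mug: White mug, 72 mm across, 85 mm tall, loose; origin under its centre.
- timer: White kitchen timer, 75 x 65 x 38 mm, loose; origin under its centre.
- tongs: Steel bread tongs lying on the bench, 225 mm long along x, 56 mm wide, 12 mm high, loose.
- oil: Amber bottle, 56 mm across, 170 mm tall, loose; origin under its centre.
- roll0: Bread roll, 90 x 44 x 30 mm, loose in a low wooden tray; origin under its centre.
- roll1: Bread roll, 90 x 44 x 30 mm, loose in a low wooden tray; origin under its centre.
Things that resemble listed ones, but are neither listed nor needed, are in the scene too. Leave any pink look-alike of the steam_valve alone.

How it is judged:
On the way:
1. the steam valve is turned fully shut (needle within 0.05 rad of the stop) (value of joint steam_stem below 0.05 rad), for 0.2 s.
At the end, for the whole second after the job is handed in: After having been fully shut, the steam valve is open with its needle over the yellow mark (its 50 mm point within 5 mm of the mark's centreline, on the mark's side) and at rest; the water valve's needle is within 5 mm of where it was (y of steam_needle in the frame of steam_dial between -0.005 and 0.005 m and x of steam_needle in the frame of steam_dial above 0.03 m and velocity of joint steam_stem between -0.02 and 0.02 rad/s and distance of water_needle from where it was at the start of the episode below 0.005 m); the robot touches nothing.
It fails at once if the water valve's needle is moved by more than 5 mm (distance of water_needle from where it was at the start of the episode above 0.005 m).
It fails at once if a loose thing on the bench is pushed by more than 30 mm (distance of any of shaker, mug, timer, tongs, oil, roll0, roll1 from where it was at the start of the episode above 0.03 m).
It also fails if it takes over 72 s, if anything falls off the work surface, if the arm or the gripper's body presses on something with over 40 N, if the wrist force passes 120 N, or if a joint passes its speed limit or range.

## Working session

There is one attempt and no reset: what is moved stays moved. The work goes in short steps, each a Python script; the robot and the scene stay as the last script left them, time stands still between calls to the robot, and variables do not carry over. Pictures are saved under pics/ and viewed, at most 10 in all, crops included, and the job is handed in when it is done.

```bash
mkdir -p pics; ls
python3 - <<'E'
from bench import *
import cv2,numpy as np
for n in("top","side"):
    i=get_image(n);cv2.imwrite(f"pics/{n}0.png",i["frame"]);np.savez(f"{n}0.npz",**i)
    print(n,i["camera_matrix"],i["view"])
E
```

```text
pics
top [[477.21987781   0.         279.49006523]
 [  0.         477.21987781 201.01315044]
 [  0.           0.           1.        ]] [[ 0.02698905 -0.99945431 -0.01904379 -0.00365855]
 [ 0.98124167  0.02284983  0.19142274 -0.50681833]
 [-0.19088313 -0.02385288  0.98132292 -1.36095852]
 [ 0.          0.          0.          1.        ]]
side [[423.68772036   0.         275.3909053 ]
 [  0.         423.68772036 216.41101443]
 [  0.           0.           1.        ]] [[-0.75832569 -0.65187175 -0.00231786  0.3459716 ]
 [ 0.32092551 -0.37642446  0.86908656 -0.26988706]
 [-0.56740548  0.6583068   0.49465461 -0.91255753]
 [ 0.          0.          0.          1.        ]]
```

View pics/top0.png

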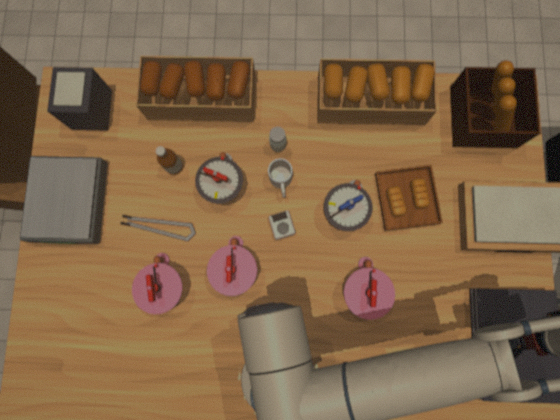

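View pics/side0.png

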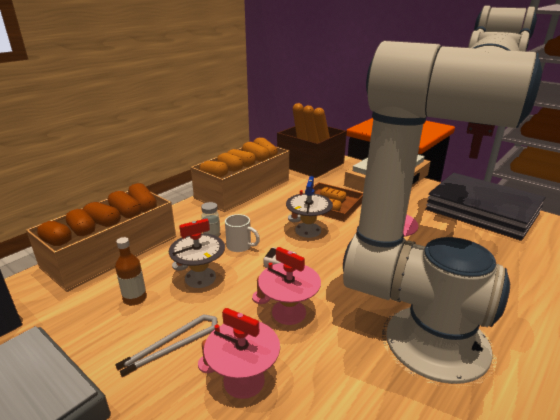

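```bash
cat > h.py <<'E'
import numpy as np,cv2
def proj(i,P):
    P=np.atleast_2d(P); c=P@i["view"][:3,:3].T+i["view"][:3,3]
    c=c*[1,-1,-1]; p=c@i["camera_matrix"].T
    return p[:,:2]/p[:,2:]
def ray(i,u,v):
    d=np.linalg.inv(i["camera_matrix"])@[u,v,1]*[1,-1,-1]
    R=i["view"][:3,:3];return -R.T@i["view"][:3,3],R.T@d
def onz(i,u,v,z):
    o,d=ray(i,u,v);return o+d*(z-o[2])/d[2]
def rect(i,c,z,half=.1,n=500):
    "orthophoto of plane z: column = +x, row = -y"
    w=np.array([[c[0]-half,c[1]+half,z],[c[0]+half,c[1]+half,z],[c[0]+half,c[1]-half,z],[c[0]-half,c[1]-half,z]])
    H=cv2.getPerspectiveTransform(proj(i,w).astype(np.float32),np.float32([[0,0],[n,0],[n,n],[0,n]]))
    return cv2.warpPerspective(i["frame"],H,(n,n),flags=cv2.INTER_CUBIC)
E
python3 - <<'E'
from h import *
t=np.load("top0.npz");s=np.load("side0.npz")
for n,u,v,z in(("steam",219,180,.096),("water",347,207,.096),("p1",158,288,.096),("p2",232,270,.096),("p3",370,292,.096),("oil",160,152,.17),("mug",280,172,.085),("shaker",278,134,.1)):print(n,onz(t,u,v,z).round(3))
# white dial fit in both views by ellipse, triangulate
def tri(a,b):
    A=[];B=[]
    for i,p in((t,a),(s,b)):
        o,d=ray(i,*p);d=d/np.linalg.norm(d);M=np.eye(3)-np.outer(d,d);A.append(M);B.append(M@o)
    return np.linalg.lstsq(np.vstack(A),np.hstack(B),rcond=None)[0]
print("handle rough",tri((215,175),(195,229)),"dial",tri((219,180),(197,249)))
c=onz(t,219,180,.096)
a=rect(t,c,.101,.1,560); b=cv2.resize(s["frame"][195:295,140:250],None,fx=5,fy=5,interpolation=cv2.INTER_CUBIC)[:,:240*2]
a=cv2.resize(a,(500,500));b=np.pad(b,((0,0),(0,0),(0,0)))[:500,:300*1]
cv2.imwrite("pics/crop.png",np.hstack([a,b]))
E
```

```text
steam [0.555 0.184 0.096]
water [ 0.485 -0.184  0.096]
p1 [0.244 0.338 0.096]
p2 [0.299 0.135 0.096]
p3 [ 0.249 -0.247  0.096]
oil [0.614 0.34  0.17 ]
mug [0.586 0.009 0.085]
shaker [0.696 0.018 0.1  ]
handle rough [0.55503537 0.18638179 0.15144514] dial [0.55628957 0.1847867  0.09125683]
```

View pics/crop.png

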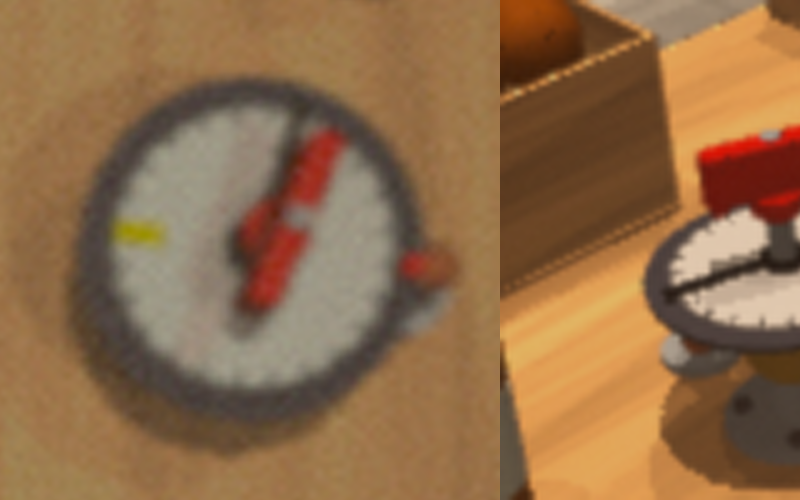

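```bash
cat >> h.py <<'E'
def dialfit(i,c0,z=.096):
    a=rect(i,c0,z,.1,800);hsv=cv2.cvtColor(a,cv2.COLOR_BGR2HSV)
    w=((hsv[...,1]<70)&(hsv[...,2]>105)).astype(np.uint8)
    y,x=np.mgrid[:800,:800];w[np.hypot(x-400,y-400)>300]=0
    w=cv2.morphologyEx(w,cv2.MORPH_OPEN,np.ones((5,5)));n,l,s,_=cv2.connectedComponentsWithStats(w);
    pts=np.argwhere(w)[:,::-1].astype(np.float32)
    (cx,cy),(p,q),_=cv2.fitEllipse(cv2.convexHull(pts.astype(np.int32)))
    return np.array([c0[0]+(cx-400)/4000,c0[1]-(cy-400)/4000]),(p/4,q/4)
def blob(i,c0,z,kind,rmin=0,rmax=.09):
    "mask in orthophoto -> world centroid, principal-axis angle"
    a=rect(i,c0,z,.1,800);h=cv2.cvtColor(a,cv2.COLOR_BGR2HSV).astype(int)
    H,S,V=h[...,0],h[...,1],h[...,2]
    m={"red":((H<8)|(H>172))&(S>170)&(V>80),"yellow":(H>20)&(H<36)&(S>150)&(V>110),"black":V<75}[kind]
    y,x=np.mgrid[:800,:800];r=np.hypot(x-400,y-400)/4000;m=m&(r>rmin)&(r<rmax)
    p=np.c_[x[m]-400,400-y[m]]/4000.
    k=p.mean(0);e=np.linalg.eigh(np.cov(p.T))[1][:,1]
    return k+c0[:2],np.degrees(np.arctan2(e[1],e[0])),len(p)
E
python3 - <<'E'
from h import *
t=np.load("top0.npz");c=np.array([.555,.186])
d,ax=dialfit(t,c);print("dial",d,ax)
k,_,n=blob(t,d,.096,"yellow",.03,.06);print("mark",k,np.degrees(np.arctan2(*(k-d)[::-1])),n)
k,a,n=blob(t,d,.1705,"red",0,.045);print("bar",k,a,n)
k,_,n=blob(t,d,.101,"black",.04,.055);print("needle",k,np.degrees(np.arctan2(*(k-d)[::-1])),n)
k,_,n=blob(t,d,.11,"red",.055,.08);print("post",k,np.degrees(np.arctan2(*(k-d)[::-1])),n)
E
```

```text
dial [0.56188887 0.1840225 ] (110.52579498291016, 128.48609924316406)
mark [0.51110386 0.19192444] 171.15592571387756 1828
bar [0.55422639 0.18337129] 62.720393849171415 13151
needle [0.5912847  0.18946521] 10.489659402759612 96
post [0.6194991  0.17638957] -7.5473050341759125 694
```

```bash
cat >> h.py <<'E'
from scipy.spatial.transform import Rotation as R
def quat(bar):
    "tool down, closing axis (tool y) perpendicular to bar angle (rad): tool x along bar"
    x=np.array([np.cos(bar),np.sin(bar),0]);z=np.array([0,0,-1.]);m=np.c_[x,np.cross(z,x),z]
    return np.roll(R.from_matrix(m).as_quat(),1)
E
python3 - <<'E'
from bench import *;from h import *
s=state();print(s["ee_rot"],s["time"])
for d in range(-200,400,30):
    q=inverse_kinematics([.556,.185,.15],quat(np.radians(d)));print(d,None if q is None else np.round(q,2))
E
```

```text
[-8.49810257e-04  9.90018483e-01  1.40935010e-01 -6.98294557e-05] 0.1
-200 [ 0.26  0.05  1.41 -0.    1.68 -0.96]
-170 [ 0.26  0.05  1.41 -0.    1.68 -1.48]
-140 [ 0.26  0.05  1.41 -0.    1.68 -2.01]
-110 [ 0.26  0.05  1.41 -0.    1.68 -2.53]
-80 None
-50 None
-20 [ 0.26  0.05  1.41 -0.    1.68  2.18]
10 [ 0.26  0.05  1.41 -0.    1.68  1.66]
40 [ 0.26  0.05  1.41 -0.    1.68  1.14]
70 [ 0.26  0.05  1.41 -0.    1.68  0.61]
100 [ 0.26  0.05  1.41 -0.    1.68  0.09]
130 [ 0.26  0.05  1.41 -0.    1.68 -0.43]
160 [ 0.26  0.05  1.41 -0.    1.68 -0.96]
190 [ 0.26  0.05  1.41 -0.    1.68 -1.48]
220 [ 0.26  0.05  1.41 -0.    1.68 -2.01]
250 [ 0.26  0.05  1.41 -0.    1.68 -2.53]
280 None
310 None
340 [ 0.26  0.05  1.41 -0.    1.68  2.18]
370 [ 0.26  0.05  1.41 -0.    1.68  1.66]
```

Run:
```python
from bench import *;from h import *
move_to([.556,.185,.32],quat(np.radians(62.7)))
i=get_image("wrist");np.savez("w1.npz",**i);cv2.imwrite("pics/w1.png",i["frame"])
print(state()["time"],state()["ee_pos"],i["camera_matrix"],i["view"])
```

```text
3.1667 [0.55623219 0.18426303 0.31986483] [[325.1922621    0.         274.30899261]
 [  0.         325.1922621  209.16850194]
 [  0.           0.           1.        ]] [[ 8.88720337e-01 -4.58449457e-01  5.07373615e-04 -4.09971870e-01]
 [ 4.36974417e-01  8.46754426e-01 -3.03414404e-01 -3.36664172e-01]
 [ 1.38670548e-01  2.69872261e-01  9.52858563e-01 -6.03127053e-01]
 [ 0.00000000e+00  0.00000000e+00  0.00000000e+00  1.00000000e+00]]
```

View pics/w1.png

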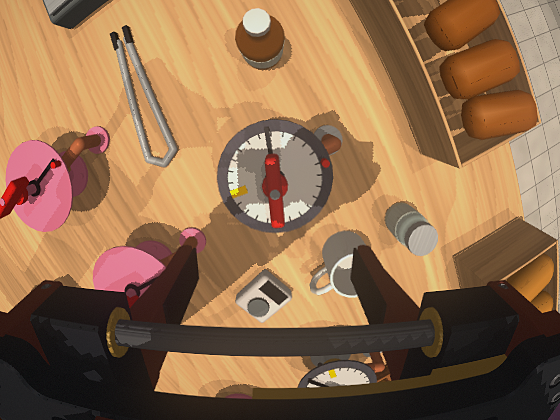

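Wrist view from 0.32 m: steam valve at (275,177), needle tip (268,130), yellow mark (238,190), red stop post (326,163), bar (267,155)–(278,225). I'll orthorectify this view through the fisheye model.

```bash
cat >> h.py <<'E'
def wproj(i,P):
    K=i["camera_matrix"];c=(np.atleast_2d(P)@i["view"][:3,:3].T+i["view"][:3,3])*[1,-1,-1]
    r=np.hypot(c[:,0],c[:,1]);th=np.arctan2(r,c[:,2]);return K[:2,2]+K[0,0]*(th/r)[:,None]*c[:,:2]
def worth(i,c,z,half=.1,n=500):
    g=(np.arange(n)+.5)/n*2*half-half;X,Y=np.meshgrid(c[0]+g,c[1]-g)
    m=wproj(i,np.c_[X.ravel(),Y.ravel(),np.full(X.size,z)]).astype(np.float32).reshape(n,n,2)
    return cv2.remap(i["frame"],m[...,0],m[...,1],cv2.INTER_CUBIC)
E
python3 - <<'E'
from h import *
i=np.load("w1.npz");c=[.556,.185]
a=worth(i,c,.0985,.08,400);b=worth(i,c,.1705,.08,400)
for m in(a,b):
    cv2.line(m,(200,190),(200,210),(255,0,255),1);cv2.line(m,(190,200),(210,200),(255,0,255),1)
cv2.circle(a,(200,200),140,(0,255,0),1);cv2.circle(a,(200,200),175,(0,255,0),1)
cv2.imwrite("pics/o1.png",np.hstack([a,b]))
E
```

```text
(no output)
```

View pics/o1.png

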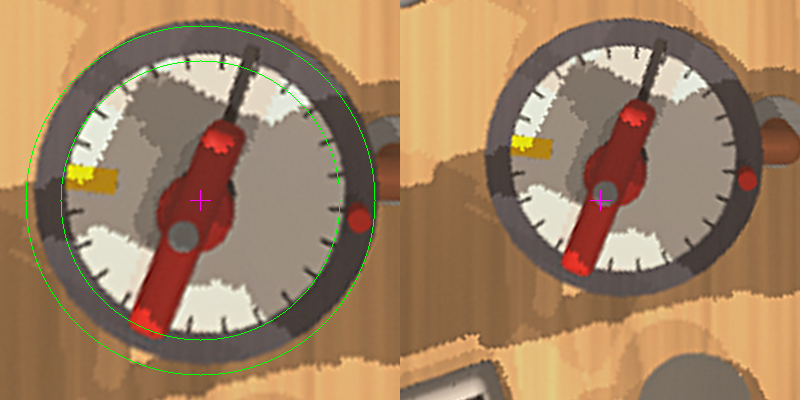

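Run:
```python
from bench import *;from h import *
q=quat(np.radians(70))
p=[.5575,.187]
move_to(p+[.23],q);move_l(p+[.152],.1)
def S():
    s=state();print(round(s["time"],2),s["ee_pos"].round(4),s["joint_pos"][5].round(3),"F",s["ft_force"].round(1),"M",s["moment"].round(2),"gap",round(s["finger_gap"],4),s["finger_force"])
S();close();S()
j=state()["joint_pos"].copy()
for k in range(4):
    j[5]+=.08;movej(j);S()
```

```text
4.55 [0.5579 0.1871 0.153 ] 0.615 F [ 0.2 -0.8  0. ] M [-0.1  -0.06 -0.03] gap 0.0878 0.0
5.67 [0.5577 0.187  0.152 ] 0.615 F [ 1.9 -0.4 -0.7] M [ 0.   -0.32  0.01] gap 0.0139 29.979881644248962
5.92 [0.5578 0.187  0.152 ] 0.693 F [ 1.3  0.6 -0.5] M [-0.02 -0.27 -0.  ] gap 0.014 29.978227615356445
6.17 [0.5578 0.187  0.152 ] 0.772 F [ 1.8  0.1 -0.5] M [-0.08 -0.28 -0.02] gap 0.0137 29.97798979282379
6.42 [0.5579 0.187  0.152 ] 0.851 F [ 2.2 -0.1 -0.6] M [-0.1  -0.47  0.01] gap 0.0137 29.97766077518463
6.67 [0.5579 0.1869 0.152 ] 0.931 F [ 3.  -1.2 -1.1] M [-0.1  -0.5  -0.04] gap 0.0135 29.977382719516754
```

```bash
cat >> h.py <<'E'
def S():
    from bench import state
    s=state();print(round(s["time"],2),s["ee_pos"][:2].round(4),"q6",s["joint_pos"][5].round(3),"F",s["ft_force"].round(1),"M",s["moment"].round(2),"t6",round(s["joint_torque"][5],2),"gap",round(s["finger_gap"],4));return s
E
python3 - <<'E'
from bench import *;from h import *
j=state()["joint_pos"].copy()
for t in(1.2,1.5,1.8,1.95,2.02,2.08,2.12,2.16):
    j[5]=t;movej(j);s=S()
    if abs(s["joint_torque"][5])>.8 or np.linalg.norm(s["ft_force"])>20:break
i=get_image("side");np.savez("s2.npz",**i);cv2.imwrite("pics/s2.png",cv2.resize(i["frame"][150:320,100:320],None,fx=3,fy=3,interpolation=cv2.INTER_CUBIC))
E
```

```text
7.03 [0.558  0.1868] q6 1.194 F [ 2.9 -1.2 -1.3] M [-0.17 -0.49 -0.01] t6 0.3 gap 0.0139
7.42 [0.5581 0.1867] q6 1.494 F [ 3.4 -2.3 -0.9] M [-0.37 -0.68 -0.02] t6 0.24 gap 0.014
7.82 [0.5581 0.1865] q6 1.793 F [ 4.9 -3.4 -1.8] M [-0.62 -0.8   0.02] t6 0.11 gap 0.0138
8.08 [0.5581 0.1864] q6 1.944 F [ 4.  -2.9 -1.1] M [-0.6  -0.8  -0.02] t6 0.27 gap 0.0142
8.33 [0.5579 0.1865] q6 2.012 F [ 3.7 -4.5 -0.3] M [-0.7  -0.65  0.76] t6 0.94 gap 0.014
```

View pics/s2.png

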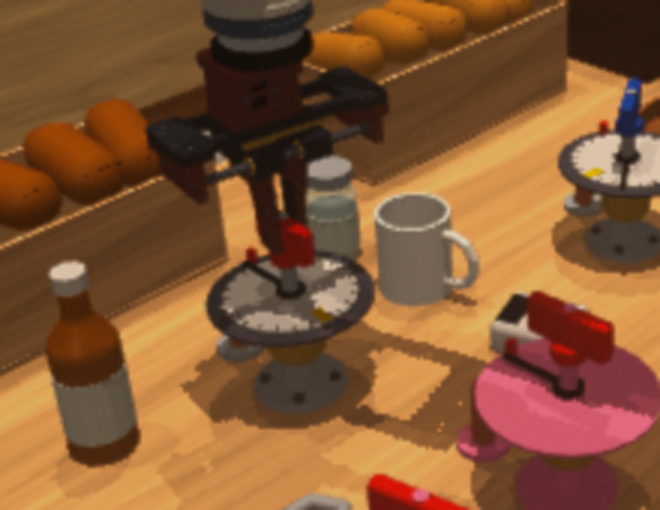

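The side view shows the needle on the red post, at about (255,262), with 0.76 N m against the stop. I'll press a touch more and hold, then open.

Run:
```python
from bench import *;from h import *
j=state()["joint_pos"].copy()
j[5]=2.045;movej(j);hold(.4);S()
for t in(1.9,1.6,1.1,.6,.1,-.4,-.9,-1.25):
    j[5]=t;movej(j);s=S()
    if abs(s["joint_torque"][5])>1.2 or np.linalg.norm(s["ft_force"])>25:break
for n in("side","wrist"):
    i=get_image(n);np.savez(n+"3.npz",**i)
    if n=="side":a=cv2.resize(i["frame"][220:290,150:240],(540,420),interpolation=cv2.INTER_CUBIC)
    else:b=worth(i,[.558,.1885],.0985,.08,400);b=np.pad(b,((0,20),(0,0),(0,0)))
cv2.imwrite("pics/p3.png",np.hstack([a,b])[:,:800] if 0 else np.hstack([cv2.resize(a,(400,420)),b]))
```

```text
9.03 [0.5578 0.1865] q6 2.044 F [ 0.4 -3.7 -0.1] M [-0.6  -0.26  0.88] t6 0.82 gap 0.0146
9.3 [0.5578 0.1864] q6 1.904 F [ 0.9 -3.3  0.3] M [-0.61 -0.14 -0.02] t6 -0.44 gap 0.0138
9.69 [0.5577 0.1865] q6 1.606 F [ 0.3 -2.4  0.4] M [-0.54  0.01  0.03] t6 -0.25 gap 0.0137
10.24 [0.5577 0.1866] q6 1.105 F [-0.  -3.2  1.1] M [-0.63  0.09 -0.01] t6 -0.11 gap 0.0138
10.79 [0.5577 0.1867] q6 0.605 F [-1.6 -2.4  1.4] M [-0.59  0.26  0.03] t6 -0.12 gap 0.014
11.34 [0.5577 0.1866] q6 0.105 F [-2.5 -2.4  0.9] M [-0.51  0.42 -0.01] t6 -0.12 gap 0.0142
11.89 [0.5576 0.1866] q6 -0.396 F [-3.9 -2.   1.3] M [-0.47  0.67  0.03] t6 -0.12 gap 0.0138
12.44 [0.5576 0.1865] q6 -0.895 F [-4.4 -2.9  2.7] M [-0.53  0.72  0.05] t6 -0.09 gap 0.0136
12.87 [0.5576 0.1865] q6 -1.245 F [-3.5 -2.5  2.3] M [-0.38  0.79 -0.04] t6 -0.13 gap 0.014
```

View pics/p3.png

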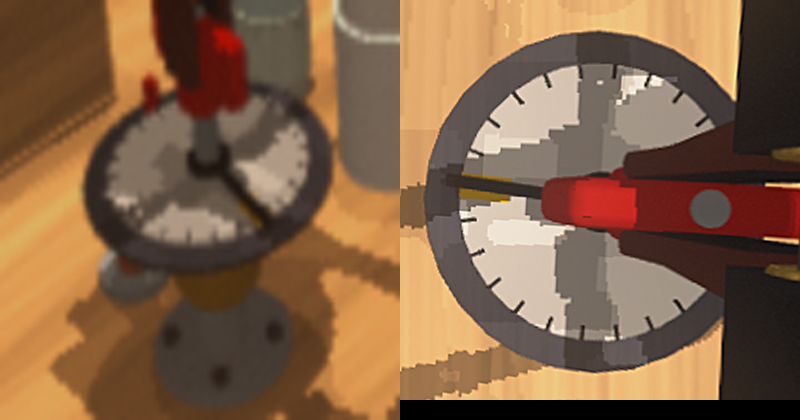

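Needle (from (455,180) to (540,190)) lies on the yellow mark, slightly short, by about 1 mm. I'll nudge 0.02 rad, release, back up and check.

Run:
```python
from bench import *;from h import *
j=state()["joint_pos"].copy();j[5]=-1.268;movej(j);hold(.3);S()
gripper_open();hold(.2);S()
p=state()["ee_pos"];move_l([p[0],p[1],.32],.15);hold(.3);S()
i=get_image("wrist");np.savez("w4.npz",**i)
a=worth(i,[.558,.188],.096,.07,400);b=worth(i,[.558,.188],.101,.07,400)
cv2.imwrite("pics/p4.png",np.hstack([a,b]))
```

```text
13.52 [0.5576 0.1865] q6 -1.267 F [-4.7 -2.3  2.2] M [-0.42  0.61 -0.21] t6 -0.24 gap 0.0138
14.93 [0.5576 0.1865] q6 -1.268 F [ 0.5 -0.6  0.4] M [ 0.04 -0.1  -0.  ] t6 -0.0 gap 0.0882
16.49 [0.5575 0.1865] q6 -1.268 F [-1.2 -0.5 -0.7] M [ 0.06 -0.18 -0.02] t6 -0.0 gap 0.0878
```

View pics/p4.png

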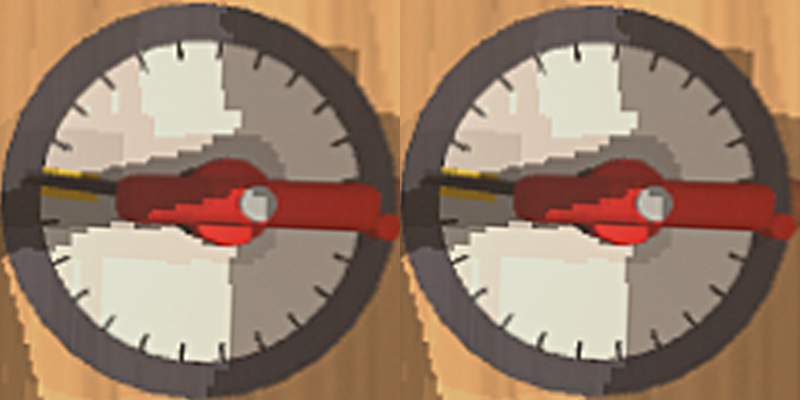

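Picture p4 (left half): the needle's centreline at (70,183) lies within about 1 mm of the yellow mark's centreline, with yellow showing on both sides of it. The gripper is clear.

```bash
python3 -c "
from bench import *
print(job_done())"
```

```text
the job is handed in; nothing more can be done
None
```

The steam valve was turned fully shut against its stop, then opened until the needle stood on the yellow mark, about 1 mm off its centreline by the last picture; the arm touched no other valve or bench item, and the job was handed in at about 16.5 s (no verdict was returned).

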